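# Reset the stay of a sliding lazy Susan

### The job

Draw the sliding tray with the lazy Susan and the orange weekly organizer further along its slide: lift the steel stay off the brass pin by its red ball, pull it along until the yellow-framed hole (the one next to the tray) is above the pin, and drop that hole over the pin so that the stay lies flat again. Then let go; do not disturb the two pill bottles, the pinch bowl or the pill splitter standing about.

Things in the scene. Friction and masses are not known exactly. Their poses are not given: they have to be found in the camera images.
- ball (a point): Centre of the red ball knob, 32 mm in diameter, on a 10 mm stem at the stay's free end: the grip, to be pinched from above at any yaw. With the stay flat it is 50 mm above the counter and 34 mm above the strap's upper face; it lies 245 mm from the hinge and 155 mm from the yellow-framed hole, along the strap.
- yellow_hole (a point): Centre (mid thickness) of the yellow-framed oblong hole, 30 mm long along the strap, 16 wide, nearest the tray, 90 mm from the hinge, 14 mm above the counter when flat. Two plain holes like it follow towards the ball at 50 mm pitch. The stay is a steel strap 34 mm wide, 4 thick, 265 long. Its x axis runs along the strap from ball to tray, z out of its upper face.
- pin_top (a point): Centre of the top of the fixed brass pin, 10 mm in diameter, upright, standing 18 mm out of the dark steel base plate, its top 26 mm above the counter (10 mm above the flat strap). At the start it stands in one of the two plain holes of the stay, 50 or 100 mm from the yellow-framed hole; the other socket of the base holds only a flush grey plug.
- stay_hinge (a point): Middle of the stay's level hinge on the tray's front edge, 14 mm above the counter. The tray (200 x 200 mm board with black lazy Susan, organizer and a bottle fixed on it, up to 101 mm high) begins 5 mm beyond it, away from the ball. It slides only along the strap's line, so pulling the ball along that line (about 2 N) draws it and keeps the holes in line with the pin.
- stay (a joint): Lift angle of the stay about its hinge, rad: 0 = flat, grows as the ball end rises (0.2 rad lifts the ball about 49 mm). From about 0.14 rad all of the strap passes over the pin. The stay swings freely and falls by its own weight (about 150 g); resting on top of the pin it stays raised by more than 0.05 rad.
- tray (a joint): Travel of the sliding tray, m: near 0 at the start, grows as the tray is drawn towards the ball's side; end stop at 0.13. Light friction keeps it where it is left.
- pill_bottle_a_mid (a point): Centre of a loose empty amber pill bottle with white cap, 38 mm in diameter, 75 mm high, upright; a bystander.
- pill_bottle_b_mid (a point): Centre of a second such bottle; a bystander.
- pinch_bowl_mid (a point): Centre, half-way up, of a loose white ceramic pinch bowl, 74 mm across, 32 mm high; a bystander.
- pill_splitter_mid (a point): Centre of a loose stainless steel pill splitter with a lever on top, 38 x 86 x 32 mm; a bystander.

How it is judged:
By the outcome, as a careful person would: the job done as asked, in the order asked, and still so for the second after the job is handed in, with the robot touching nothing.
It also fails if it takes over 32 s, if anything falls off the work surface, if the arm or the gripper's body presses on something with over 40 N, if the wrist force passes 120 N, or if a joint passes its speed limit or range.

### The arm

A 7-joint arm with a two-finger parallel gripper is mounted at the origin on the work surface. World frame = base frame: x ahead of the robot, y to its left, z up, the work surface at z = 0. Lengths are in m, angles in rad, forces in N, time in s.
With the tool pointing down it reaches from about 0.4 to 0.85 m from the base axis. Payload 4.5 kg.
Tool frame: the origin (TCP) lies at the centre of the arm's flange, where the gripper is bolted on; the fingertips stand nose_length ahead of it and the grasp point (between the pads) lies 147 mm ahead of it (nose_length is the distance from the TCP to the fingertips, in m); z points along the fingers, y is the line along which they close (so a half turn about z gives the same grasp; the last joint's range is limited). The gripper opens to 88 mm and grips with 3 to 60 N. Pads are 18 mm wide; open, the fingers measure 123 mm over their backs; the gripper's body (75 mm by 187 mm) begins 45 mm behind the grasp point.
Start: joints at [-1.146, 0.689, -0.195, 1.565, 0.157, 0.902, -0.215], TCP at [0.238, 0.578, 0.405] pointing down, gripper open.
Joint ranges: [-3.01, 3.01], [-0.46, 2.08], [-1.47, 1.51], [0.13, 2.56], [-1, 4.14], [0.04, 2.09], [-2.66, 2.66]. Speed limits (rad/s): [2.57, 2.57, 3.14, 3.14, 3.14, 3.14, 3.14].

### API

Orientations are given as a unit quaternion [x, y, z, w].
In Python, from plant import * gives the robot as it stands.
- The arm moves only by the tool play_rows, never from a script. Its argument "rows" is a list that holds one entry, the list of rows, each a list of 6 numbers: the shift along the tool's x, y, z normalised to -1 to 1, where 1 is 0.5 m, then the turn, a rotation vector about the tool's x, y, z normalised to -1 to 1, where 1 is 0.5 rad. A call has 1 to 20 rows; each row is the pose to reach, as a shift and turn from the pose commanded when the call began, along the tool's axes at that moment; what a row does not reach only later rows make up. A row lasts 1/12 s, in which the tool goes at most 41.7 mm and 7.16 degrees, less where a joint would pass 70% of its speed; a pose out of reach is approached as far as the arm can. A call with a number of a shift or a turn outside -1 to 1 is refused whole. A call with a gripper value outside its range is refused whole. "claw" is the closure, from 0 (fully open) to 1 (shut), set as the call begins (left out, the last holds). The fingers move at their own pace and stop on an object; "squeeze" is the grip in N (left out, the last holds). Time passes only in rows, so rows that repeat a pose let the fingers close. It gives the time, the measured TCP pose, the force, the opening and the grip force at its end, in the units of the state.
- get_state(): the state, without advancing time (a new reading comes with each control period).
- snapshot(name): name is "side" or "top" or "wrist"; returns a dict with "pixels" (384x512x3 uint8, blue, green, red), "camera_matrix" (3x3 intrinsics, pixels), "world_to_cam" (4x4, takes a point from world to camera coordinates); the wrist camera has in their place "mount" (4x4, takes a point from camera to tool coordinates, whose origin is the TCP and whose axes are the flange's). Camera axes: x right, y down, z forward; pixel columns grow to the right and rows downward; lengths in m; the calibration is good to about 2 mm. A picture is of the moment at which its call begins: read the wrist's pose just before it. There is no depth.
- finish_job(): hands the job in; it is judged then, once.
The state is a dict: "clock": time; "q": joint angles; "qd": joint speeds; "joint_torque": joint torques, N m; "tool_pos": TCP position; "eef_rot": TCP orientation; "contact_force": force on the tool from outside, world axes, zero at the start; "moment": the same for the moment, N m; "opening": opening from 0.0 (shut) to 1.0 (fully open); "finger_force": force on a finger pad.
Only numpy, scipy, OpenCV 4.12 (cv2) and the standard library are available. Lean on these libraries where they do the work, as an engineer would, in place of code of your own. Each camera call takes 0.05 s, during which the arm holds its last target. There are 200 camera calls.

## Working session

There is one attempt and no reset: what is moved stays moved. The work goes in short steps, Python scripts to look and compute and a tool call to move; the robot and the scene stay as the last step left them, time stands still between calls to the robot, and variables do not carry over. Pictures are saved under pics/ and viewed, at most 10 in all, crops included, and the job is handed in when it is done.

Besides the shell and the picture viewer there is one more tool, called after "Call:" in YAML: its name, and indented under it one key for each argument. play_rows: Moves the arm, as the interface text tells. Its arguments: {"type":"object","properties":{"rows":{"type":"array"},"claw":{"type":"number"},"squeeze":{"type":"number"}},"required":["rows"]}

```bash
mkdir -p pics; ls; python3 - <<'E'
from plant import *
import cv2,numpy as np
s=get_state();print({k:np.round(s[k],4) for k in s})
for n in("side","top"):
    d=snapshot(n);cv2.imwrite(f"pics/{n}0.png",d["pixels"]);np.savez(f"{n}0.npz",K=d["camera_matrix"],T=d["world_to_cam"])
    print(d["camera_matrix"],d["world_to_cam"])
E
```

```text
pics
{'clock': np.float64(0.0), 'q': array([-1.1462,  0.69  , -0.1945,  1.5664,  0.1573,  0.9025, -0.2151]), 'qd': array([-0.0006, -0.0013,  0.0014,  0.    ,  0.0006, -0.0013,  0.001 ]), 'joint_torque': array([ 9.00000e-04, -5.27557e+01, -1.26720e+00, -1.53439e+01,
       -5.28000e-02,  6.40000e-03,  2.00000e-04]), 'tool_pos': array([0.238 , 0.5775, 0.4039]), 'eef_rot': array([ 1.941e-01,  9.810e-01, -9.000e-04, -1.000e-04]), 'contact_force': array([ 0.5149,  0.2764, -0.1212]), 'moment': array([ 0.0247, -0.0116,  0.0048]), 'finger_force': np.float64(0.0), 'opening': np.float64(0.9988)}
[[402.52552028   0.         257.49344811]
 [  0.         402.52552028 191.73183542]
 [  0.           0.           1.        ]] [[ 0.92434583 -0.38100448  0.02050292 -0.56904473]
 [-0.26059492 -0.66964765 -0.69545835  0.21496189]
 [ 0.27870248  0.63750107 -0.71827385  0.56897429]
 [ 0.          0.          0.          1.        ]]
[[440.58535653   0.         248.76833778]
 [  0.         440.58535653 188.5830173 ]
 [  0.           0.           1.        ]] [[ 0.0125567  -0.99939652  0.03238706 -0.03402084]
 [-0.98180799 -0.01845981 -0.18897699  0.60350173]
 [ 0.18946081 -0.02942495 -0.98144729  0.71318045]
 [ 0.          0.          0.          1.        ]]
```

View pics/side0.png

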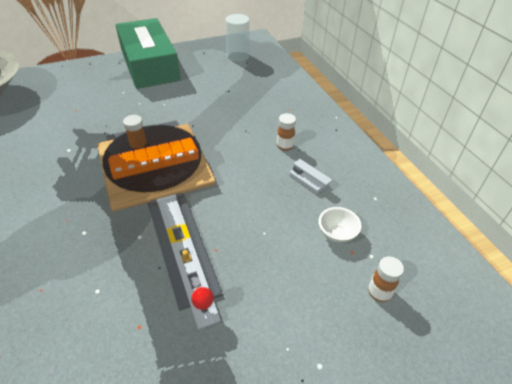

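View pics/top0.png

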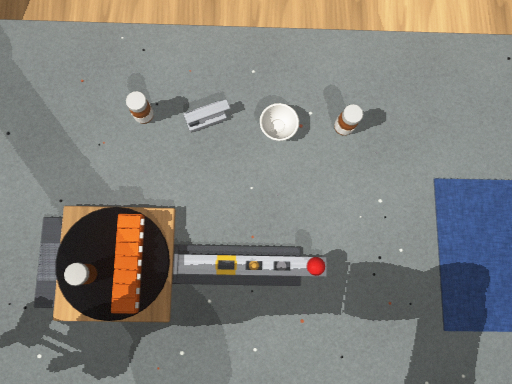

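The side view shows the red ball at about (203,298), the yellow frame at (178,233) and the pin at (185,254). The top view shows them at (316,266), (226,265) and (255,265). The pin is in the plain hole next to the yellow one, so the pull is about 50 mm. The bystanders stand well off on the far side. Next I triangulate.

```bash
cat > h.py <<'E'
import cv2,numpy as np
from scipy.spatial.transform import Rotation as R
def cen(img,col):
    h=cv2.cvtColor(img,cv2.COLOR_BGR2HSV)
    if col=="red": m=cv2.inRange(h,(0,190,90),(4,255,255))|cv2.inRange(h,(175,190,90),(180,255,255))
    else: m=cv2.inRange(h,(23,180,120),(32,255,255))
    n,l,s,c=cv2.connectedComponentsWithStats(m); 
    if n<2: return None
    i=1+np.argmax(s[1:,4]); x,y,w,hh,a=s[i]
    return np.array([x+(w-1)/2,y+(hh-1)/2]),s[i]
def tri(Ps,us):
    p=cv2.triangulatePoints(Ps[0],Ps[1],us[0].reshape(2,1).astype(float),us[1].reshape(2,1).astype(float));return (p[:3]/p[3]).ravel()
def tool(s,v): # world shift -> row numbers
    return R.from_quat(s["eef_rot"]).inv().apply(v)/0.5
E
python3 - <<'E'
from h import *
from plant import *
I={};P={}
for n in("side","top"):
    I[n]=cv2.imread(f"pics/{n}0.png");d=np.load(f"{n}0.npz");P[n]=d["K"]@d["T"][:3]
for c in("red","yel"):
    u=[cen(I[n],c) for n in I];print(c,u);print(tri(list(P.values()),[a[0] for a in u]))
print("pin",tri(list(P.values()),[np.array([185,254.]),np.array([255,265.])]))
s=get_state();print(R.from_quat(s["eef_rot"]).as_matrix().round(3))
E
```

```text
red [(array([201. , 297.5]), array([192, 289,  19,  18, 231], dtype=int32)), (array([316., 266.]), array([308, 258,  17,  17, 232], dtype=int32))]
[ 0.47086071 -0.14143255  0.05328734]
yel [(array([185., 231.]), array([181, 225,   9,  13,  63], dtype=int32)), (array([226., 257.]), array([218, 255,  17,   5,  69], dtype=int32))]
[0.48549315 0.01348607 0.01622466]
pin [ 0.47199698 -0.03833279  0.02276535]
[[-0.925  0.381 -0.001]
 [ 0.381  0.925 -0.002]
 [-0.    -0.002 -1.   ]]
```

Call:
play_rows:
  rows:
    - [[-0.652,-0.272,0,0,0,0.8],[-0.652,-0.272,0,0,0,0.8],[-0.652,-0.272,0,0,0,0.8],[-0.652,-0.272,0,0,0,0.8],[-0.652,-0.272,0,0,0,0.8],[-0.652,-0.272,0,0,0,0.8],[-0.652,-0.272,0,0,0,0.8],[-0.652,-0.272,0,0,0,0.8],[-0.652,-0.272,0,0,0,0.8],[-0.652,-0.272,0,0,0,0.8]]
  claw: 0.2

```text
clock: 0.93
tool_pos: [0.4921, 0.322, 0.4043]
eef_rot: [0.39, 0.921, -0.002, 0.002]
contact_force: [0.3, 0.7, -0.4]
opening: 0.797
finger_force: 0.0
```

```bash
python3 - <<'E'
from h import *
from plant import *
s=get_state();print(s["tool_pos"],s["q"],R.from_quat(s["eef_rot"]).as_matrix().round(3),s["opening"])
print(tool(s,np.array([.47,-.08,.36])-s["tool_pos"]))
E
```

```text
[0.49213697 0.32202049 0.40425208] [-0.59206014  0.6370166  -0.11473135  1.68368297  0.09927376  0.82734543
  0.01771087] [[-0.696  0.718  0.002]
 [ 0.718  0.696 -0.004]
 [-0.005 -0.001 -1.   ]] 0.7973616806194117
[-0.54626407 -0.59112784  0.09186131]
```

Call:
play_rows:
  rows:
    - [[-0.546,-0.591,0.09,0,0,0.98],[-0.546,-0.591,0.09,0,0,0.98],[-0.546,-0.591,0.09,0,0,0.98],[-0.546,-0.591,0.09,0,0,0.98],[-0.546,-0.591,0.09,0,0,0.98],[-0.546,-0.591,0.09,0,0,0.98],[-0.546,-0.591,0.09,0,0,0.98],[-0.546,-0.591,0.09,0,0,0.98],[-0.546,-0.591,0.09,0,0,0.98],[-0.546,-0.591,0.09,0,0,0.98],[-0.546,-0.591,0.09,0,0,0.98]]

```text
clock: 1.85
tool_pos: [0.4684, -0.08, 0.359]
eef_rot: [0.602, 0.799, -0.002, 0.0]
contact_force: [-0.4, -0.1, 0.7]
opening: 0.8
finger_force: 0.0
```

Call:
play_rows:
  rows:
    - [[0,0,0,0,0,0.56],[0,0,0,0,0,0.56],[0,0,0,0,0,0.56],[0,0,0,0,0,0.56]]

```text
clock: 2.18
tool_pos: [0.4697, -0.0726, 0.3596]
eef_rot: [0.702, 0.712, 0.0, -0.0]
contact_force: [0.3, 0.4, 0.2]
opening: 0.802
finger_force: 0.0
```

```bash
python3 - <<'E'
from h import *
from plant import *
s=get_state();print(s["tool_pos"],R.from_quat(s["eef_rot"]).as_matrix().round(3),s["opening"])
d=snapshot("wrist");cv2.imwrite("pics/w1.png",d["pixels"])
np.savez("w1.npz",K=d["camera_matrix"],M=d["mount"],p=s["tool_pos"],r=s["eef_rot"]);print(d["camera_matrix"],d["mount"])
print(cen(d["pixels"],"red"),cen(d["pixels"],"yel"))
E
```

```text
[ 0.46970149 -0.07259838  0.35960883] [[-0.013  1.    -0.   ]
 [ 1.     0.013  0.   ]
 [ 0.    -0.    -1.   ]] 0.8017387085144905
[[272.03462801   0.         256.70393724]
 [  0.         272.03462801 190.06107518]
 [  0.           0.           1.        ]] [[-2.74715579e-05 -9.57110987e-01 -2.89721516e-01  7.46495919e-02]
 [ 9.99999329e-01  3.09209799e-04 -1.11631210e-03 -3.00667421e-04]
 [ 1.15801931e-03 -2.89721353e-01  9.57110337e-01  1.96170407e-02]
 [ 0.00000000e+00  0.00000000e+00  0.00000000e+00  1.00000000e+00]]
None None
```

View pics/w1.png

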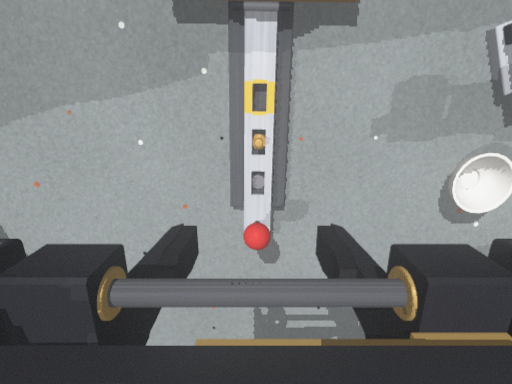

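The wrist view shows the ball at (257,236), the pin top at (259,142), the yellow frame at (260,97) and the strap nearly vertical in the picture.

```bash
python3 - <<'E'
from h import *
from plant import *
d=np.load("w1.npz");T=np.eye(4);T[:3,:3]=R.from_quat(d["r"]).as_matrix();T[:3,3]=d["p"]
C=T@d["M"]
def at(u,z):
    r=C[:3,:3]@np.linalg.solve(d["K"],[*u,1.]);return C[:3,3]+r*(z-C[2,3])/r[2]
img=cv2.imread("pics/w1.png");print(cen(img,"red"),cen(img,"yel"))
print("ball",at((257,236),.05),"pin",at((259,142),.026),"yel",at((260,97),.016),"strap end",at((261,5),.016),"plug",at((258,182),.008))
Pw=d["K"]@np.linalg.inv(C)[:3];t=np.load("top0.npz");Pt=t["K"]@t["T"][:3]
q=np.load("side0.npz");Ps=q["K"]@q["T"][:3]
for P,u in((Pt,(316,266)),(Ps,(202,297.5))): print(tri([Pw,P],[np.array([257,236.]),np.array(u)]))
E
```

```text
None None
ball [ 0.47023956 -0.14191498  0.05      ] pin [ 0.47106874 -0.03534451  0.026     ] yel [0.47148929 0.01380069 0.016     ] strap end [0.47101089 0.103703   0.016     ] plug [ 0.47074702 -0.08762911  0.008     ]
[ 0.47162068 -0.14224893  0.0494669 ]
[ 0.47068026 -0.1409972   0.05193974]
```

Call:
play_rows:
  rows:
    - [[-0.139,0,0.05,0,0,0],[-0.139,0,0.05,0,0,0],[-0.139,0,0.12,0,0,0],[-0.139,0,0.18,0,0,0],[-0.139,0,0.22,0,0,0],[-0.139,0,0.26,0,0,0],[-0.139,0,0.29,0,0,0],[-0.139,0,0.31,0,0,0],[-0.139,0,0.325,0,0,0],[-0.139,0,0.325,0,0,0],[-0.139,0,0.325,0,0,0],[-0.139,0,0.325,0,0,0]]

```text
clock: 3.23
tool_pos: [0.4706, -0.1434, 0.1979]
eef_rot: [0.703, 0.711, 0.0, 0.001]
contact_force: [-0.3, -0.1, -0.3]
opening: 0.799
finger_force: 0.0
```

```bash
python3 - <<'E'
from h import *
from plant import *
s=get_state();print(s["tool_pos"],s["contact_force"],R.from_quat(s["eef_rot"]).as_matrix().round(3))
print(tool(s,np.array([.4705,-.142,.197])-s["tool_pos"]))
d=snapshot("wrist");e=snapshot("side");cv2.imwrite("pics/g1.png",np.vstack([d["pixels"][150:],e["pixels"][100:350]]))
E
```

```text
[ 0.47061849 -0.14341201  0.19791316] [-0.27660923 -0.14596376 -0.34669131] [[-0.011  1.     0.001]
 [ 1.     0.011 -0.   ]
 [-0.     0.001 -1.   ]]
[ 0.00282666 -0.00020962  0.00182558]
```

View pics/g1.png

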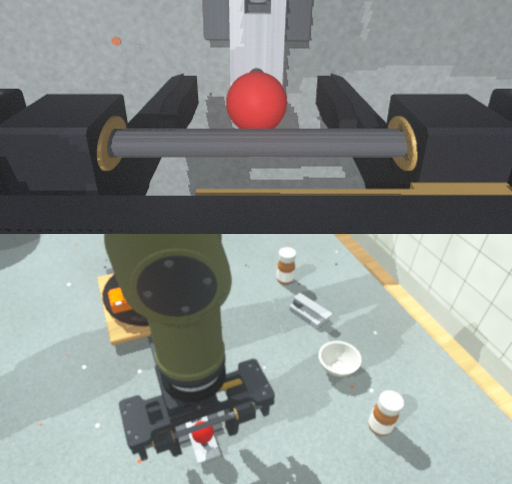

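The ball is centred between the open fingers at about (257,102) in the crop, and nothing is touched. Now I close on it.

Call:
play_rows:
  rows:
    - [[0.002,0,0.002,0,0,0],[0.002,0,0.002,0,0,0],[0.002,0,0.002,0,0,0],[0.002,0,0.002,0,0,0],[0.002,0,0.002,0,0,0],[0.002,0,0.002,0,0,0],[0.002,0,0.002,0,0,0],[0.002,0,0.002,0,0,0],[0.002,0,0.002,0,0,0],[0.002,0,0.002,0,0,0]]
  claw: 1
  squeeze: 15

```text
clock: 4.17
tool_pos: [0.4705, -0.1424, 0.1962]
eef_rot: [0.704, 0.711, 0.0, 0.0]
contact_force: [0.1, 0.2, 0.7]
opening: 0.346
finger_force: 14.8
```

Call:
play_rows:
  rows:
    - [[0.002,0,-0.012,0,0,0],[0.005,0,-0.024,0,0,0],[0.007,0,-0.037,0,0,0],[0.01,0,-0.049,0,0,0],[0.013,0,-0.061,0,0,0],[0.016,0,-0.072,0,0,0],[0.019,0,-0.082,0,0,0],[0.022,0,-0.092,0,0,0],[0.025,0,-0.099,0,0,0],[0.028,0,-0.105,0,0,0],[0.028,0,-0.105,0,0,0],[0.028,0,-0.105,0,0,0]]

```text
clock: 5.17
tool_pos: [0.4704, -0.1285, 0.2488]
eef_rot: [0.704, 0.711, 0.0, 0.0]
contact_force: [3.9, -0.7, -1.6]
opening: 0.344
finger_force: 14.9
```

```bash
python3 - <<'E'
from h import *
from plant import *
s=get_state();print(s["tool_pos"],s["contact_force"])
d=snapshot("wrist");e=snapshot("side");cv2.imwrite("pics/g2.png",np.vstack([d["pixels"][:300],e["pixels"][100:350]]))
E
```

```text
[ 0.47040178 -0.12853825  0.24883631] [ 3.85328942 -0.658853   -1.61269026]
```

View pics/g2.png

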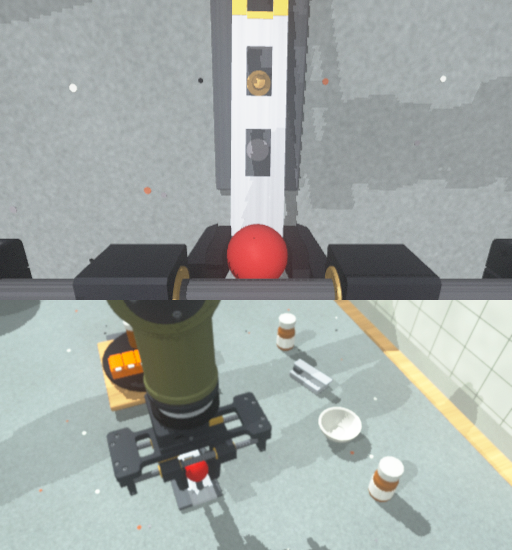

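The stay is up in the grip at (257,255), and the pin shows beneath the plain hole at (259,82). Now I pull 50 mm.

Call:
play_rows:
  rows:
    - [[-0.01,0.001,0,0,0,0],[-0.02,0.001,0,0,0,0],[-0.03,0.002,0,0,0,0],[-0.04,0.002,0,0,0,0],[-0.05,0.002,0,0,0,0],[-0.06,0.002,0,0,0,0],[-0.07,0.002,0,0,0,0],[-0.08,0.002,0,0,0,0],[-0.09,0.002,0,0,0,0],[-0.1,0.002,0,0,0,0],[-0.1,0.002,0,0,0,0],[-0.1,0.002,0,0,0,0]]

```text
clock: 6.27
tool_pos: [0.4708, -0.1795, 0.2487]
eef_rot: [0.704, 0.71, -0.001, -0.0]
contact_force: [-3.5, -1.7, -1.2]
opening: 0.345
finger_force: 14.9
```

```bash
python3 - <<'E'
from h import *
from plant import *
s=get_state();print(s["tool_pos"],s["contact_force"],R.from_quat(s["eef_rot"]).as_matrix().round(3))
d=snapshot("wrist");e=snapshot("top");cv2.imwrite("pics/g3.png",np.vstack([d["pixels"][:300],e["pixels"][120:350]]))
E
```

```text
[ 0.47080865 -0.17945436  0.2486557 ] [-3.53665927 -1.65594201 -1.23955867] [[-0.008  1.    -0.002]
 [ 1.     0.008 -0.001]
 [-0.001 -0.002 -1.   ]]
```

View pics/g3.png

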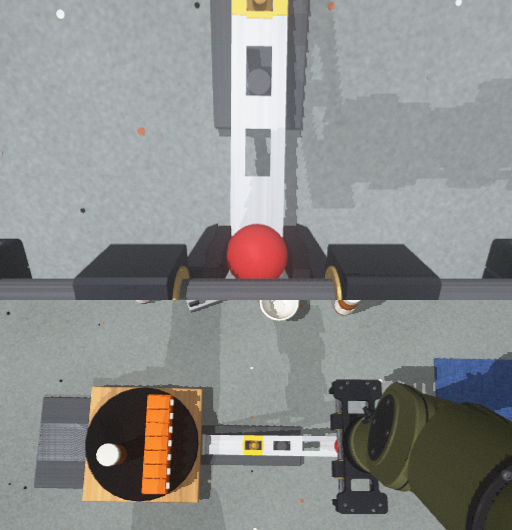

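The yellow hole now sits over the pin: the pin shows inside the frame at (258,2) in the wrist crop. I lower along the arc.

Call:
play_rows:
  rows:
    - [[-0.004,-0.001,0.008,0,0,0],[-0.007,-0.001,0.017,0,0,0],[-0.01,-0.001,0.027,0,0,0],[-0.013,-0.001,0.037,0,0,0],[-0.016,-0.001,0.048,0,0,0],[-0.018,-0.001,0.06,0,0,0],[-0.02,-0.001,0.072,0,0,0],[-0.023,-0.001,0.084,0,0,0],[-0.025,-0.001,0.095,0,0,0],[-0.026,-0.001,0.105,0,0,0],[-0.026,-0.001,0.105,0,0,0],[-0.026,-0.001,0.105,0,0,0]]

```text
clock: 7.37
tool_pos: [0.4708, -0.1915, 0.1955]
eef_rot: [0.704, 0.711, -0.0, -0.001]
contact_force: [-4.3, -0.0, -1.3]
opening: 0.342
finger_force: 14.9
```

Call:
play_rows:
  rows:
    - [[0,0,0,0,0,0],[0,0,0,0,0,0],[0,0,0,0,0,0],[0,0,0,0,0,0],[0,0,0,0,0,0],[0,0,0,0,0,0],[0,0,0,0,0,0],[0,0,0,0,0,0]]
  claw: 0.2

```text
clock: 8.03
tool_pos: [0.4714, -0.1914, 0.1962]
eef_rot: [0.704, 0.711, 0.0, 0.0]
contact_force: [0.5, 0.5, -0.4]
opening: 0.801
finger_force: 0.0
```

Call:
play_rows:
  rows:
    - [[0,0,-0.02,0,0,0],[0,0,-0.06,0,0,0],[0,0,-0.12,0,0,0],[0,0,-0.18,0,0,0],[0,0,-0.25,0,0,0],[0,0,-0.32,0,0,0],[0.05,0,-0.35,0,0,0],[0.1,0,-0.35,0,0,0],[0.1,0,-0.35,0,0,0],[0.1,0,-0.35,0,0,0]]

```text
clock: 8.87
tool_pos: [0.4706, -0.1401, 0.3721]
eef_rot: [0.702, 0.712, 0.0, 0.0]
contact_force: [-0.2, 0.2, 0.5]
opening: 0.8
finger_force: 0.0
```

```bash
python3 - <<'E'
from h import *
from plant import *
s=get_state();print(s["tool_pos"],s["contact_force"],s["opening"])
d=snapshot("wrist");e=snapshot("side");cv2.imwrite("pics/g4.png",np.vstack([d["pixels"][:300],e["pixels"][100:384]]))
T=np.eye(4);T[:3,:3]=R.from_quat(s["eef_rot"]).as_matrix();T[:3,3]=s["tool_pos"];np.savez("w4.npz",C=T@d["mount"],K=d["camera_matrix"])
E
```

```text
[ 0.47064983 -0.14013123  0.37212043] [-0.20777277  0.19471091  0.45022788] 0.7999594700008716
```

View pics/g4.png

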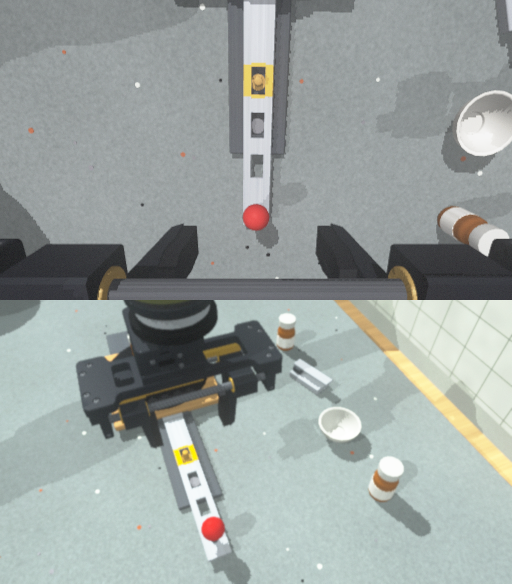

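The pin stands inside the yellow frame: wrist (258,80), side crop (186,456). The ball is at wrist (256,217) and side (213,329). The bottles, bowl and splitter are where they were. I check the ball height, then hand in.

```bash
python3 - <<'E'
from h import *
from plant import *
d=np.load("w4.npz");q=np.load("side0.npz")
p=tri([d["K"]@np.linalg.inv(d["C"])[:3],q["K"]@q["T"][:3]],[np.array([256,217.]),np.array([213,328.5])]);print(p)
if p[2]<.056: print(finish_job())
E
```

```text
[ 0.47083125 -0.19035326  0.05091372]
the job is handed in; nothing more can be done
None
```

The stay's yellow-framed hole is over the pin, with the tray drawn about 50 mm. The ball measured 51 mm above the counter (50 mm when flat), so the stay lies flat; the gripper has let go, the bystanders look untouched in the last views, and the job was handed in about 9 s into the 32 s.

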